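# Line up corner guards by length on the spray stand

### The job

Get the four metal corner guards ready for spraying: set one astride each yellow V saddle of the stand, in order of length along the row, the shortest next to the red post and the longest at the far end. Each guard should be nested fully down over its saddle's V, ridge up, running along the row and centred lengthwise on its saddle, and all left at rest.

Things in the scene. Friction and masses are not known exactly. Their poses are not given: they have to be found in the camera images.
- guard_38: Shortest of four loose bright metal corner guards of one section: 38 mm long, about 80 g. Ridge cap of 3 mm metal: two 45 degree wings, a 12 mm high vertical skirt along each long edge; open below and at the ends. 48 mm wide over the skirts, 36 mm high. Starts ridge up on the table. Grip across the skirts. Origin: centre of the underside (skirt edges); y along the ridge, z up.
- guard_54: Second shortest of four loose bright metal corner guards of one section: 54 mm long, about 113 g. Ridge cap of 3 mm metal: two 45 degree wings, a 12 mm high vertical skirt along each long edge; open below and at the ends. 48 mm wide over the skirts, 36 mm high. Starts ridge up on the table. Grip across the skirts. Origin: centre of the underside (skirt edges); y along the ridge, z up.
- guard_70: Second longest of four loose bright metal corner guards of one section: 70 mm long, about 147 g. Ridge cap of 3 mm metal: two 45 degree wings, a 12 mm high vertical skirt along each long edge; open below and at the ends. 48 mm wide over the skirts, 36 mm high. Starts ridge up on the table. Grip across the skirts. Origin: centre of the underside (skirt edges); y along the ridge, z up.
- guard_86: Longest of four loose bright metal corner guards of one section: 86 mm long, about 181 g. Ridge cap of 3 mm metal: two 45 degree wings, a 12 mm high vertical skirt along each long edge; open below and at the ends. 48 mm wide over the skirts, 36 mm high. Starts ridge up on the table. Grip across the skirts. Origin: centre of the underside (skirt edges); y along the ridge, z up.
- saddle_a: Fixed yellow V saddle, at an end of the row a, b, c, d of four alike, some 100 mm apart. 30 mm long, 32 mm wide angle section, ridge up, on a 10 mm web. Origin: centre of its foot on the board's top, 12 mm above the table; ridge 40 mm above it; y along ridge and row, z up. A guard nested on it has its origin 8 mm above this one, skirts hanging free.
- saddle_b: Fixed yellow V saddle, in the middle of the row a, b, c, d of four alike, some 100 mm apart. 30 mm long, 32 mm wide angle section, ridge up, on a 10 mm web. Origin: centre of its foot on the board's top, 12 mm above the table; ridge 40 mm above it; y along ridge and row, z up. A guard nested on it has its origin 8 mm above this one, skirts hanging free.
- saddle_c: Fixed yellow V saddle, in the middle of the row a, b, c, d of four alike, some 100 mm apart. 30 mm long, 32 mm wide angle section, ridge up, on a 10 mm web. Origin: centre of its foot on the board's top, 12 mm above the table; ridge 40 mm above it; y along ridge and row, z up. A guard nested on it has its origin 8 mm above this one, skirts hanging free.
- saddle_d: Fixed yellow V saddle, at an end of the row a, b, c, d of four alike, some 100 mm apart. 30 mm long, 32 mm wide angle section, ridge up, on a 10 mm web. Origin: centre of its foot on the board's top, 12 mm above the table; ridge 40 mm above it; y along ridge and row, z up. A guard nested on it has its origin 8 mm above this one, skirts hanging free.
- red_post: Fixed red round post, 20 mm diameter, 50 mm high, at one end of the row on the same board, about 80 mm beyond the end saddle: saddle a in some starts, saddle d in others. A like grey post stands at the other end. Origin: centre of its foot, on the board's top.
- stand_board: The stand's fixed pale wooden board, which carries the saddles and posts: 50 mm wide (x), 500 mm long (y, along the row), 12 mm thick, lying on the table. Origin: centre of its underside.
Mind the look-alikes: they are no part of the job. Leave any pink or turquoise look-alike of the guard_38 alone.

How it is judged:
By the outcome, as a careful person would: the job done as asked, in the order asked, and still so for the second after the job is handed in, with the robot touching nothing.
It also fails if it takes over 88 s, if anything falls off the work surface, if the arm or the gripper's body presses on something with over 40 N, if the wrist force passes 120 N, or if a joint passes its speed limit or range.

### The arm

A 7-joint arm with a two-finger parallel gripper is mounted at the origin on a cart in front of the work surface, level with it; the furniture and walls round the work are solid. World frame = base frame: x ahead of the robot, y to its left, z up, the work surface at z = 0. Lengths are in mm, angles in rad, forces in N, time in s.
With the tool pointing down it reaches from about 400 to 875 mm from the base axis. Payload 4.4 kg.
Tool frame: the origin (TCP) lies midway between the tips of the shut fingers; the grasp point (between the pads) lies ctrl.grip_depth behind it (ctrl.grip_depth is the distance from the TCP to the grasp point, in mm); z points along the fingers, y is the line along which they close (so a half turn about z gives the same grasp; the last joint's range is limited). The gripper opens to 85 mm and grips with 20 to 120 N. Pads are 22 mm wide; open, the fingers measure 114 mm over their backs; the gripper's body (76 mm by 85 mm) begins 54 mm behind the grasp point. The pads swing forward as they close: fully open they stand 13 mm farther back than shut.
Start: joints at [1.264, 0.628, 0.038, 1.517, -0.027, 0.996, -0.02], TCP at [155.039, -631.253, 231.313] pointing down, gripper open.
Joint ranges: [-3.06, 3.06], [-0.37, 2.12], [-1.25, 1.32], [0.18, 2.47], [-1.1, 4.24], [0.23, 1.98], [-2.94, 2.94]. Speed limits (rad/s): [2.57, 2.57, 3.14, 3.14, 3.14, 3.14, 3.14].

### API

Orientations are given as [roll, pitch, yaw] about the fixed x, y, z axes, in that order (R = Rz(yaw) Ry(pitch) Rx(roll)).
In Python, from cell import ctrl gives the robot as it stands.
- The arm moves only by the tool carry_out, never from a script. Its argument "deltas" is one flat list of numbers, 7 for each row, row after row: the turn, a rotation vector about the tool's x, y, z in degrees, then the shift along the tool's x, y, z in m, then the closure, from -1 (fully open) to 1 (shut). In form: [wx, wy, wz, dx, dy, dz, claw, wx, wy, wz, dx, dy, dz, claw, ...]. A call has 1 to 12 rows; each row shifts and turns the commanded pose from where the row before left it, along the tool's axes as they then stand; what a row does not reach is not made up. A row lasts 1/8 s, in which the tool goes at most 62.5 mm and 10.7 degrees, less where a joint would pass 70% of its speed; a pose out of reach is approached as far as the arm can. A call with a gripper value outside its range is refused whole. The fingers move at their own pace and stop on an object; the grip force is fixed at half the most. Time passes only in rows, so rows that do not move let the fingers close. It gives the time, the measured TCP pose, the force, the opening and the grip force at its end, in the units of the state.
- ctrl.read_state(): the state, without advancing time (a new reading comes with each control period).
- ctrl.get_image(name): name is "side" or "top"; returns the picture (384x512x3 uint8, red, green, blue); there is no depth.
- ctrl.calibration(name): a dict with "mtx" (3x3 intrinsics, pixels), "R" (3x3) and "t" (3): a world point X has camera coordinates R X + t. Camera axes: x right, y down, z forward; pixel columns grow to the right and rows downward; lengths in mm; the calibration is good to about 2 mm. A picture is of the moment at which its call begins. calibration takes no time and is no camera call.
- ctrl.finish_job(): hands the job in; it is judged then, once.
The state is a dict: "clock": time; "qpos": joint angles; "qd": joint speeds; "tau": joint torques, N m; "eef_pos": TCP position; "tool_rot": TCP orientation; "force": force on the tool from outside, world axes, zero at the start; "torque": the same for the moment, N m; "width": finger opening in mm; "gripper_force": force on a finger pad.
Only numpy, scipy, OpenCV 4.12 (cv2) and the standard library are available. Lean on these libraries where they do the work, as an engineer would, in place of code of your own. Each camera call takes 0.05 s, during which the arm holds its last target. There are 200 camera calls.

## Working session

There is one attempt and no reset: what is moved stays moved. The work goes in short steps, Python scripts to look and compute and a tool call to move; the robot and the scene stay as the last step left them, time stands still between calls to the robot, and variables do not carry over. Pictures are saved under pics/ and viewed, at most 14 in all, crops included, and the job is handed in when it is done.

Besides the shell and the picture viewer there is one more tool, called as a command line: name --argument value ..., lists and objects as JSON in quotes. carry_out: Moves the arm, as the interface text tells. Its arguments: {"type":"object","properties":{"deltas":{"type":"array"}},"required":["deltas"]}

```bash
mkdir -p pics; ls; python3 - <<'E'
from cell import ctrl
import cv2,numpy as np
for n in("top","side"):
    cv2.imwrite(f"pics/{n}0.png",ctrl.get_image(n)[:,:,::-1]); c=ctrl.calibration(n); print(n,{k:np.round(v,3).tolist() for k,v in c.items()})
s=ctrl.read_state();print({k:np.round(v,3).tolist() for k,v in s.items()},ctrl.grip_depth)
E
```

```text
pics
top {'mtx': [[444.069, 0.0, 253.318], [0.0, 444.069, 187.544], [0.0, 0.0, 1.0]], 'R': [[0.012, -1.0, 0.024], [-0.999, -0.012, -0.035], [0.035, -0.023, -0.999]], 't': [-14.164, 526.042, 1214.864]}
side {'mtx': [[387.497, 0.0, 257.214], [0.0, 387.497, 191.24], [0.0, 0.0, 1.0]], 'R': [[0.944, -0.33, -0.008], [-0.203, -0.562, -0.802], [0.26, 0.758, -0.598]], 't': [-497.611, 151.608, 738.805]}
{'clock': 0.1, 'qpos': [1.264, 0.629, 0.038, 1.518, -0.027, 0.996, -0.02], 'qd': [-0.0, -0.001, -0.0, -0.002, -0.002, -0.0, 0.0], 'tau': [0.002, -56.453, 1.23, -19.398, 0.011, 0.005, -0.0], 'eef_pos': [154.902, -630.693, 230.469], 'tool_rot': [-3.14, 0.0, 0.241], 'force': [-0.27, 0.293, -0.221], 'torque': [-0.003, 0.014, 0.025], 'gripper_force': 0.0, 'width': 85.343} 18.700000000000003
```

View pics/top0.png

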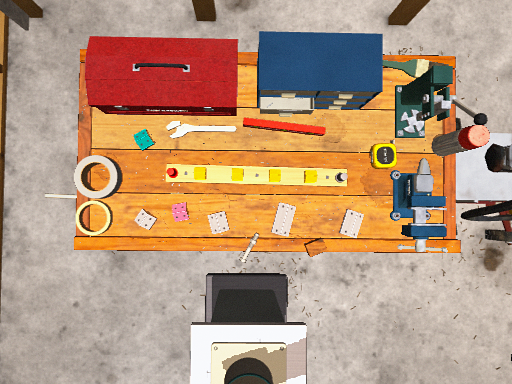

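View pics/side0.png

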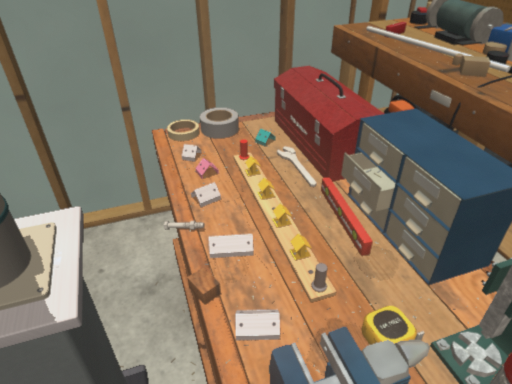

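Candidates in the top view: metal guards at (146,219), (219,222), (284,219) and (352,222). The look-alikes are pink at (180,211) and turquoise at (144,140). The saddles are at (200,174), (237,174), (275,176) and (310,177), with the red post at (172,172) on the +y end and the grey post at (342,178). I'll choose the four bright metal ones, ranking them by measured length.

```bash
cat > h.py <<'E'
from cell import ctrl
import cv2,numpy as np
C={n:ctrl.calibration(n) for n in("top","side")}
def ray(n,p):
    c=C[n]; R=np.array(c["R"]); t=np.array(c["t"]).ravel()
    d=R.T@np.linalg.solve(np.array(c["mtx"]),[p[0],p[1],1.]); return -R.T@t,d
def plane(n,p,z):
    o,d=ray(n,p); return o+d*(z-o[2])/d[2]
def tri(p,q):
    a,d=ray("top",p); b,e=ray("side",q)
    s=np.linalg.lstsq(np.c_[d,-e],b-a,rcond=None)[0]
    u,v=a+s[0]*d,b+s[1]*e; return (u+v)/2,np.linalg.norm(u-v)
def blobs(m,lo,hi,box=None):
    k,l,st,ce=cv2.connectedComponentsWithStats(m.astype(np.uint8))
    return [(ce[i],st[i],(l==i)) for i in range(1,k) if lo<=st[i,4]<=hi and (box is None or (box[0]<ce[i][0]<box[2] and box[1]<ce[i][1]<box[3]))]
def masks(n):
    im=ctrl.get_image(n); H=cv2.cvtColor(im,cv2.COLOR_RGB2HSV).astype(int); h,s,v=H[...,0],H[...,1],H[...,2]
    return im,dict(metal=(s<50)&(v>150),yel=(h>18)&(h<32)&(s>170)&(v>150),red=((h<6)|(h>174))&(s>150))
E
python3 - <<'E'
from h import *
im,m=masks("top"); ims,ms=masks("side")
for k,lo,box in(("metal",80,(120,195,380,245)),("yel",30,(180,160,330,190)),("red",20,(160,160,185,182))):
    for c,s,b in blobs(m[k],lo,2000,box):
        f=cv2.morphologyEx(b.astype(np.uint8),cv2.MORPH_CLOSE,np.ones((5,5)))
        cn=cv2.findContours(f,cv2.RETR_EXTERNAL,2)[0][0]
        r=cv2.minAreaRect(cn); z=18 if k=="metal" else 52
        w=np.array([plane("top",p,z)[:2] for p in cv2.boxPoints(r)])
        print(k,np.round(c,1),s[4],"ctr",np.round(w.mean(0),1),"edges",[(round(float(np.hypot(*e)),1),round(float(np.degrees(np.arctan2(e[1],e[0]))),1)) for e in(w[1]-w[0],w[2]-w[1])])
print("side")
for k,box in(("metal",(170,135,300,345)),("yel",(235,150,320,260)),("red",(235,135,252,165))):
    for c,s,b in blobs(ms[k],20,4000,box): print(k,np.round(c,1),s)
a=cv2.resize(im[190:250,130:375],None,fx=3.2,fy=3.2,interpolation=2); b=cv2.resize(im[155:195,160:355],(784,160),interpolation=2)
cv2.imwrite("pics/t1.png",np.vstack([a,b])[:,:,::-1])
c=cv2.resize(ims[130:345,160:340],None,fx=2.7,fy=2.7,interpolation=2); cv2.imwrite("pics/s1.png",c[:,:,::-1])
E
```

```text
metal [283.3 219.1] 529 ctr [440.9 -90.7] edges [(85.7, -14.4), (47.5, -104.2)]
metal [144.8 219.5] 233 ctr [435.5 285.8] edges [(39.2, -31.6), (47.8, -122.1)]
metal [218.1 222.3] 328 ctr [429.7  87.1] edges [(46.4, -74.4), (53.1, -164.3)]
metal [351.4 223.4] 427 ctr [ 431.  -278.4] edges [(68.6, -18.3), (47.0, -107.7)]
yel [199.5 172.9] 151 ctr [561.6 136.6] edges [(29.2, -89.2), (31.9, -179.1)]
yel [237. 174.] 143 ctr [560.2  37. ] edges [(26.6, -89.2), (32.0, -179.3)]
yel [274.4 175. ] 151 ctr [558.9 -62.9] edges [(29.4, -89.2), (32.1, -179.5)]
yel [310.3 176. ] 155 ctr [ 557.4 -157.9] edges [(32.2, -89.2), (32.1, -179.6)]
red [171.8 172.2] 80 ctr [561.9 210.6] edges [(23.8, -89.2), (23.9, -179.0)]
side
metal [189.2 150.9] [182 145  15  13 161]
metal [296.5 163.1] [278 147  38  38 309]
metal [206.8 192.8] [194 183  26  21 317]
metal [230.7 243.7] [209 234  44  21 759]
metal [257.3 322.8] [ 235  310   45   28 1099]
yel [251.3 161.6] [246 158  13  10  68]
yel [264.7 184.3] [259 179  14  12  84]
yel [280.5 211.1] [274 205  16  14 117]
yel [299.  242.7] [291 235  19  18 174]
red [243.4 149.1] [240 140   8  19 120]
```

View pics/t1.png

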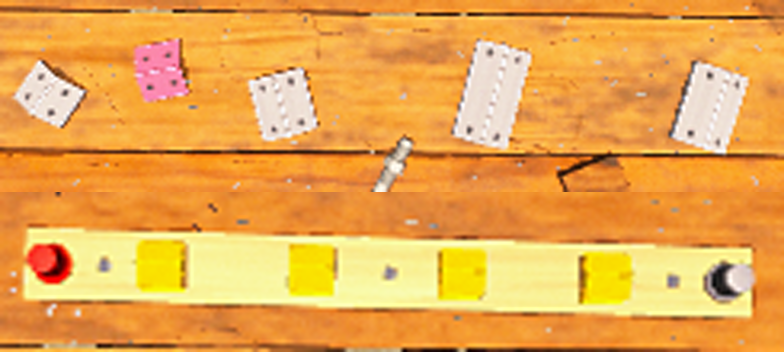

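View pics/s1.png

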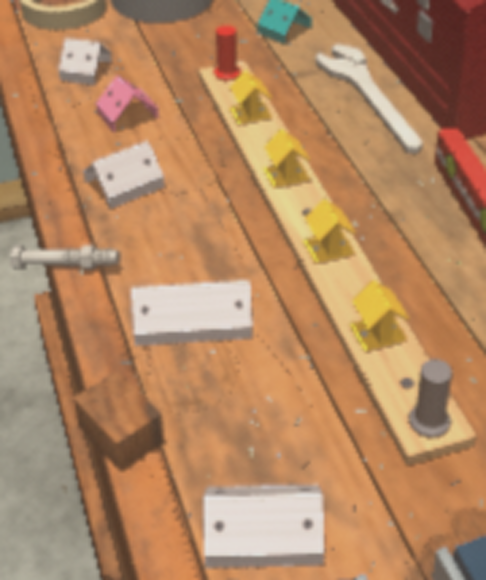

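Top view: the guards' measured sizes are 86×48 at (283,219), 39×48 at (145,219), 53×46 at (218,222) and 69×47 at (351,223). Next to the red post is the saddle at (199.5,173). The crops confirm that all four chosen guards are bare metal and the pink one is separate. Next is a two-view height check and a move helper.

```bash
cat >> h.py <<'E'
def go(x,y,z,yaw):
    s=ctrl.read_state(); p=s["eef_pos"]; a=s["tool_rot"][2]; d=np.array([x,y])-p[:2]
    wz=-((yaw-np.degrees(a)+180)%360-180); b=np.radians(yaw)
    f=lambda a:np.round([d@[np.cos(a),np.sin(a)],d@[np.sin(a),-np.cos(a)]],1)
    print("clock",round(s["clock"],2),"rpy",np.round(np.degrees(s["tool_rot"]),2),"at",np.round(p,1),"wz",round(wz,2),"shift mm now-axes",f(a),"after-turn",f(b),"dz",round(p[2]-z,1),"w",s["width"],"q7",s["qpos"][6])
E
python3 - <<'E'
from h import *
T=lambda x,y:(130+x/3.2,190+y/3.2); S=lambda x,y:(160+x/2.7,130+y/2.7)
T2=lambda x,y:(160+x/4.02,155+(y-192)/4)
for n,a,b in(("86 near",T(483,143),S(132,288)),("86 far",T(507,44),S(249,282)),("70 near",T(700,150),S(206,490)),("70 far",T(728,66),S(322,488)),("54 far",T(285,70),S(150,144)),("54 near",T(290,137),S(95,157)),
 ("sad d ridge far",T2(584,278),S(371,283)),("sad c far",T2(440,273),S(323,203)),("sad b far",T2(290,270),S(279,131)),("sad a far",T2(138,266),S(244,72))):
    p,e=tri(a,b); print(n,np.round(p,1),round(e,1))
print(-np.array(C["top"]["R"]).T@C["top"]["t"])
go(431,-278.4,300,-18)
E
```

```text
86 near [398.7 -83.   35.3] 1.0
86 far [ 481.9 -102.7   32.3] 1.6
70 near [ 396.9 -266.9   36.2] 3.5
70 far [ 465.  -289.4   36.3] 2.7
54 far [456.7  84.5  37.1] 4.1
54 near [404.3  78.6  40.2] 2.8
sad d ridge far [ 557.2 -146.5   46. ] 2.0
sad c far [559.3 -50.2  45.7] 1.8
sad b far [559.4  49.8  48.9] 1.1
sad a far [561.1 150.3  49.3] 1.8
[ 483.43179374   20.69206384 1232.34753122]
clock 0.2 rpy [-179.93    0.     13.8 ] at [ 155.  -630.9  230.7] wz 31.8 shift mm now-axes [ 352.1 -276.5] after-turn [ 153.6 -420.5] dz -69.3 w 85.32989082175112 q7 -0.019959292232030492
```

Two views agree: guard ridges at about 36 mm and saddle ridges at about 46–52 mm, matching the description. Starting with the 70 mm guard.

carry_out --deltas '[0,0,10.6,0,0,-0.035,-1,0,0,10.6,0,0,-0.035,-1,0,0,10.6,0,0,0,-1,0,0,0,0.017,-0.0467,0,-1,0,0,0,0.017,-0.0467,0,-1,0,0,0,0.017,-0.0467,0,-1,0,0,0,0.017,-0.0467,0,-1,0,0,0,0.017,-0.0467,0,-1,0,0,0,0.017,-0.0467,0,-1,0,0,0,0.017,-0.0467,0,-1,0,0,0,0.017,-0.0467,0,-1,0,0,0,0.017,-0.0467,0,-1]'

```text
clock: 1.7
eef_pos: [431.3, -277.4, 301.4]
tool_rot: [3.142, -0.0, -0.314]
force: [0.6, -0.5, -1.2]
width: 85.9
gripper_force: 0.0
```

```bash
python3 -c "
from h import *
go(431,-278.4,1.5,-18)"
```

```text
clock 1.7 rpy [ 1.800e+02 -2.000e-02 -1.801e+01] at [ 431.3 -277.4  301.4] wz -0.01 shift mm now-axes [0. 1.] after-turn [0. 1.] dz 299.9 w 85.91732448592975 q7 -1.3134638577199031
```

carry_out --deltas '[0,0,0,0,0,0.05,-1,0,0,0,0,0,0.055,-1,0,0,0,0,0,0.055,-1,0,0,0,0,0,0.055,-1,0,0,0,0,0,0.04,-1,0,0,0,0,0,0.025,-1,0,0,0,0,0,0.014,-1,0,0,0,0,0,0.005,-1,0,0,0,0,0,0,-1]'

```text
clock: 2.82
eef_pos: [430.8, -279.0, 2.8]
tool_rot: [3.141, -0.001, -0.314]
force: [0.1, 0.8, 1.9]
width: 85.3
gripper_force: 0.0
```

carry_out --deltas '[0,0,0,0,0,0,1,0,0,0,0,0,0,1,0,0,0,0,0,0,1,0,0,0,0,0,0,1]'

```text
clock: 3.32
eef_pos: [430.9, -279.3, 3.5]
tool_rot: [3.141, -0.002, -0.314]
force: [-0.6, 0.6, 8.7]
width: 46.3
gripper_force: 61.1
```

carry_out --deltas '[0,0,0,0,0,-0.025,1,0,0,0,0,0,-0.05,1,0,0,-10.7,0,0,-0.045,1,0,0,-10.7,0,0,0,1,0,0,-10.7,0,0,0,1,0,0,-10.7,0,0,0,1,0,0,-10.7,0,0,0,1,0,0,-10.7,0,0,0,1,0,0,-10.7,0,0,0,1,0,0,-10.7,0,0,0,1,0,0,-10.7,0,0,0,1,0,0,-10.7,0,0,0,1]'

```text
clock: 4.82
eef_pos: [430.0, -278.9, 122.4]
tool_rot: [-3.141, 0.0, 1.559]
force: [-0.2, -0.8, -2.4]
width: 46.0
gripper_force: 63.2
```

```bash
python3 -c "
from h import *
go(559,-63.2,70,89.2)"
```

```text
clock 4.83 rpy [-1.7997e+02  2.0000e-02  8.9340e+01] at [ 430.  -278.9  122.4] wz 0.14 shift mm now-axes [217.2 126.5] after-turn [217.5 126. ] dz 52.4 w 46.03832461777577 q7 0.05853434691835764
```

carry_out --deltas '[0,0,0,0.035,0.02,0,1,0,0,0,0.045,0.026,0,1,0,0,0,0.045,0.026,0,1,0,0,0,0.045,0.026,0,1,0,0,0,0.035,0.02,0.02,1,0,0,0,0.0125,0.008,0.02,1,0,0,0,0,0,0.01,1,0,0,0,0,0,0,1]'

```text
clock: 5.82
eef_pos: [558.8, -65.0, 71.6]
tool_rot: [-3.139, 0.001, 1.552]
force: [0.4, -0.6, -0.9]
width: 46.1
gripper_force: 63.1
```

```bash
python3 - <<'E'
from h import *
go(559,-63.2,23,89.2)
a=ctrl.get_image("side")[190:290,220:345]; b=ctrl.get_image("top")[150:200,235:345]
cv2.imwrite("pics/p1.png",np.hstack([cv2.resize(a,(500,400),interpolation=2),cv2.resize(b,(300,400),interpolation=2)])[:,:,::-1])
E
```

```text
clock 5.83 rpy [-1.7985e+02  7.0000e-02  8.8930e+01] at [558.8 -65.   71.6] wz -0.27 shift mm now-axes [1.8 0.2] after-turn [1.8 0.2] dz 48.6 w 46.077356094387255 q7 -0.38151886576309596
```

View pics/p1.png

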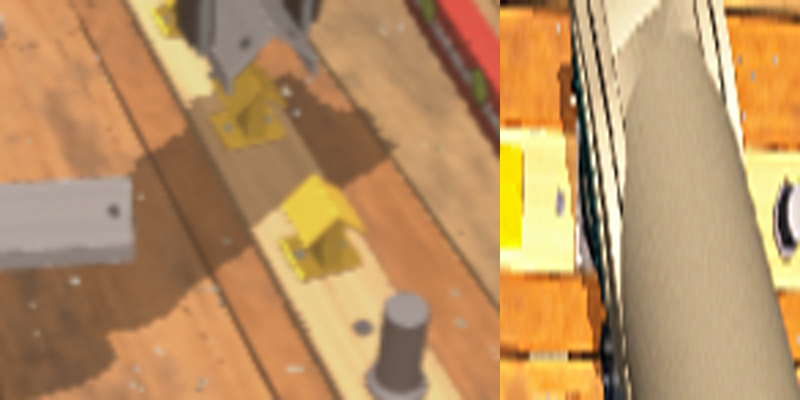

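Side crop: the gripper holds the 70 mm guard, gable visible at (250,60), over saddle c at (245,105). Descending.

carry_out --deltas '[0,0,0,0.0018,0,0.012,1,0,0,0,0,0,0.015,1,0,0,0,0,0,0.01,1,0,0,0,0,0,0.006,1,0,0,0,0,0,0.004,1,0,0,0,0,0,0,1]'

```text
clock: 6.68
eef_pos: [560.2, -61.7, 25.1]
tool_rot: [-3.141, -0.0, 1.553]
force: [-0.9, 0.1, -2.6]
width: 45.8
gripper_force: 63.1
```

carry_out --deltas '[0,0,0,-0.0015,-0.001,0,1,0,0,0,0,0,0.0015,1,0,0,0,0,0,0,1]'

```text
clock: 7.05
eef_pos: [560.1, -63.5, 24.3]
tool_rot: [3.14, 0.0, 1.553]
force: [0.2, -1.0, 0.1]
width: 45.6
gripper_force: 63.4
```

carry_out --deltas '[0,0,0,0,0,0,-1,0,0,0,0,0,0,-1,0,0,0,0,0,0,-1,0,0,0,0,0,-0.02,-1,0,0,0,0,0,-0.04,-1,0,0,0,0,0,-0.05,-1]'

```text
clock: 7.8
eef_pos: [558.3, -63.2, 134.2]
tool_rot: [-3.139, -0.0, 1.554]
force: [0.3, -0.8, 0.6]
width: 85.4
gripper_force: 0.0
```

```bash
python3 - <<'E'
from h import *
go(440.9,-90.7,5,165.7)
a=ctrl.get_image("side")[190:290,220:345]
cv2.imwrite("pics/p2.png",cv2.resize(a,(625,500),interpolation=2)[:,:,::-1])
E
```

```text
clock 7.8 rpy [-1.7986e+02 -2.0000e-02  8.9010e+01] at [558.3 -63.2 134.2] wz -76.69 shift mm now-axes [ -29.6 -116.9] after-turn [107.  -55.7] dz 129.2 w 85.40586859856795 q7 -0.33367914449565805
```

View pics/p2.png

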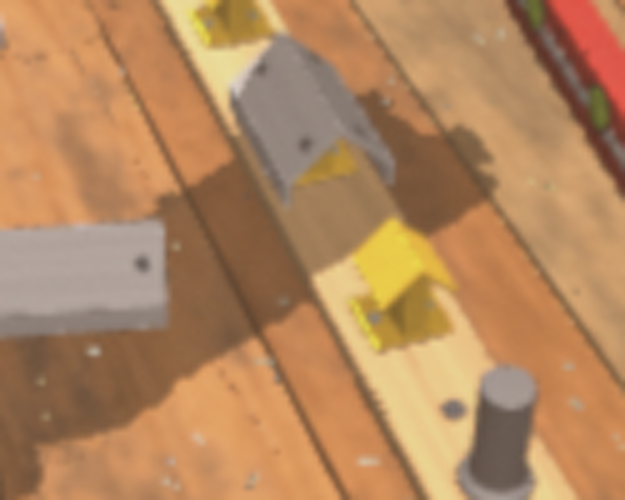

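Side crop: the guard is seated on saddle c, ridge up, with the yellow V visible under its near end at (325,165). Next is the 86 mm guard.

carry_out --deltas '[0,0,0,-0.01,-0.04,0,-1,0,0,0,-0.01,-0.04,0,-1,0,0,0,-0.0096,-0.0369,0,-1,0,0,-9.6,0,0,0,-1,0,0,-9.6,0,0,0,-1,0,0,-9.6,0,0,0,-1,0,0,-9.6,0,0,0.01,-1,0,0,-9.6,0,0,0.02,-1,0,0,-9.6,0,0,0.02,-1,0,0,-9.6,0,0,0.02,-1,0,0,-9.5,0,0,0.01,-1,0,0,0,0,0,0,-1]'

```text
clock: 9.35
eef_pos: [441.3, -90.6, 53.1]
tool_rot: [3.141, -0.002, 2.89]
force: [-0.4, 0.0, 0.3]
width: 85.8
gripper_force: 0.0
```

```bash
python3 -c "
from h import *
go(440.9,-90.7,5,165.7)"
```

```text
clock 9.35 rpy [ 1.7997e+02 -1.0000e-01  1.6560e+02] at [441.3 -90.6  53.1] wz -0.1 shift mm now-axes [ 0.3 -0.2] after-turn [ 0.3 -0.2] dz 48.1 w 85.79914848761697 q7 0.5011361135784012
```

carry_out --deltas '[0,0,0,0,0,0.02,-1,0,0,0,0,0,0.018,-1,0,0,0,0,0,0.01,-1,0,0,0,0,0,0,-1,0,0,0,0,0,0,1,0,0,0,0,0,0,1,0,0,0,0,0,0,1,0,0,0,0,0,0,1]'

```text
clock: 10.35
eef_pos: [442.1, -91.1, 6.8]
tool_rot: [-3.141, 0.001, 2.891]
force: [-1.0, -1.0, 8.5]
width: 45.6
gripper_force: 60.0
```

carry_out --deltas '[0,0,0,0,0,-0.02,1,0,0,0,0,0,-0.045,1,0,0,0,0,0,-0.045,1,0,0,9.6,0,0,0,1,0,0,9.6,0,0,0,1,0,0,9.6,0,0,0,1,0,0,9.6,0,0,0,1,0,0,9.6,0,0,0,1,0,0,9.6,0,0,0,1,0,0,9.6,0,0,0,1,0,0,9.3,0,0,0,1,0,0,0,0,0,0,1]'

```text
clock: 11.85
eef_pos: [441.6, -90.7, 116.0]
tool_rot: [-3.141, 0.0, 1.558]
force: [-0.0, -0.4, -2.9]
width: 45.8
gripper_force: 62.9
```

```bash
python3 -c "
from h import *
go(557.6,-160.1,75,89.2)"
```

```text
clock 11.85 rpy [-1.7999e+02  2.0000e-02  8.9290e+01] at [441.6 -90.7 116. ] wz 0.09 shift mm now-axes [-67.9 116.8] after-turn [-67.8 116.9] dz 41.0 w 45.82271129872893 q7 -0.33243452468188767
```

carry_out --deltas '[0,0,0,-0.017,0.029,0,1,0,0,0,-0.017,0.03,0,1,0,0,0,-0.017,0.03,0,1,0,0,0,-0.0168,0.0278,0.005,1,0,0,0,0,0,0.02,1,0,0,0,0,0,0.016,1,0,0,0,0,0,0.01,1,0,0,0,0,0,0,1]'

```text
clock: 12.85
eef_pos: [556.9, -159.8, 64.1]
tool_rot: [-3.14, -0.0, 1.558]
force: [-0.2, 0.1, -2.6]
width: 45.8
gripper_force: 62.9
```

```bash
python3 -c "
from h import *
go(557.6,-160.1,27,89.2)"
```

```text
clock 12.85 rpy [-1.799e+02 -3.000e-02  8.926e+01] at [ 556.9 -159.8   64.1] wz 0.06 shift mm now-axes [-0.3  0.7] after-turn [-0.3  0.7] dz 37.1 w 45.84686159971907 q7 -0.21309142990265337
```

carry_out --deltas '[0,0,0,0,0,0.015,1,0,0,0,0,0,0.012,1,0,0,0,0,0,0.007,1,0,0,0,0,0,0.002,1,0,0,0,0,0,0,1]'

```text
clock: 13.48
eef_pos: [557.7, -160.2, 28.8]
tool_rot: [-3.142, -0.0, 1.557]
force: [0.6, 0.2, -2.5]
width: 45.8
gripper_force: 62.9
```

carry_out --deltas '[0,0,0,0,0,0.0015,1,0,0,0,0,0,0.001,1,0,0,0,0,0,0,1]'

```text
clock: 13.85
eef_pos: [559.0, -160.3, 27.2]
tool_rot: [3.139, 0.0, 1.557]
force: [1.4, 0.1, 4.2]
width: 45.5
gripper_force: 63.7
```

carry_out --deltas '[0,0,0,0,0,0,-1,0,0,0,0,0,0,-1,0,0,0,0,0,0,-1,0,0,0,0,0,-0.02,-1,0,0,0,0,0,-0.04,-1,0,0,0,0,0,-0.05,-1]'

```text
clock: 14.6
eef_pos: [556.6, -160.1, 136.5]
tool_rot: [-3.139, -0.001, 1.557]
force: [0.9, -0.0, 0.3]
width: 85.1
gripper_force: 0.0
```

```bash
python3 -c "
from h import *
go(429.7,87.1,6,15.7)"
```

```text
clock 14.6 rpy [-1.7984e+02 -4.0000e-02  8.9210e+01] at [ 556.6 -160.1  136.5] wz 73.51 shift mm now-axes [ 245.4 -130.3] after-turn [ -55.3 -272.3] dz 130.5 w 85.11618811888049 q7 -0.1585903719641666
```

carry_out --deltas '[0,0,0,0.049,-0.026,0,-1,0,0,0,0.049,-0.026,0,-1,0,0,0,0.049,-0.026,0,-1,0,0,0,0.049,-0.026,0,-1,0,0,0,0.0495,-0.0263,0,-1,0,0,10.5,0,0,0,-1,0,0,10.5,0,0,0,-1,0,0,10.5,0,0,0.02,-1,0,0,10.5,0,0,0.02,-1,0,0,10.5,0,0,0.02,-1,0,0,10.5,0,0,0.02,-1,0,0,10.5,0,0,0,-1]'

```text
clock: 16.1
eef_pos: [429.8, 86.9, 55.1]
tool_rot: [3.141, 0.003, 0.268]
force: [-0.7, 0.4, 0.9]
width: 85.5
gripper_force: 0.0
```

```bash
python3 -c "
from h import *
go(429.7,87.1,6,15.7)"
```

```text
clock 16.1 rpy [1.7999e+02 1.7000e-01 1.5370e+01] at [429.8  86.9  55.1] wz -0.33 shift mm now-axes [-0.  -0.2] after-turn [-0.  -0.2] dz 49.1 w 85.54985722482512 q7 -1.5883988884922964
```

carry_out --deltas '[0,0,0,0,0,0.02,-1,0,0,0,0,0,0.018,-1,0,0,0,0,0,0.01,-1,0,0,0,0,0,0,-1,0,0,0,0,0,0,1,0,0,0,0,0,0,1,0,0,0,0,0,0,1,0,0,0,0,0,0,1]'

```text
clock: 17.1
eef_pos: [429.5, 84.8, 21.9]
tool_rot: [3.134, 0.005, 0.276]
force: [-6.3, 0.1, 66.0]
width: 22.9
gripper_force: 62.3
```

carry_out --deltas '[0,0,0,0,0,-0.016,-1,0,0,0,0,0,0,-1,0,0,0,0,0,0,-1,0,0,0,0,0,-0.04,-1,0,0,0,0,0,-0.05,-1,0,0,0,0,0,0,-1]'

```text
clock: 17.85
eef_pos: [431.2, 85.6, 127.3]
tool_rot: [3.136, 0.004, 0.274]
force: [0.8, -0.6, -1.2]
width: 85.5
gripper_force: 0.0
```

```bash
python3 - <<'E'
from h import *
go(429.7,87.1,6,15.7); print(ctrl.read_state()["force"])
a=ctrl.get_image("side")[140:280,170:345]; b=ctrl.get_image("top")[160:245,180:330]
cv2.imwrite("pics/p3.png",np.hstack([cv2.resize(a,(450,360),interpolation=2),cv2.resize(b,(350,360),interpolation=2)])[:,:,::-1])
E
```

```text
clock 17.85 rpy [179.66   0.23  15.68] at [431.2  85.6 127.3] wz -0.02 shift mm now-axes [-1.  -1.9] after-turn [-1.  -1.9] dz 121.3 w 85.47536543188167 q7 -2.1362565199182173
[ 0.80991158 -0.59885751 -1.20804108]
```

View pics/p3.png

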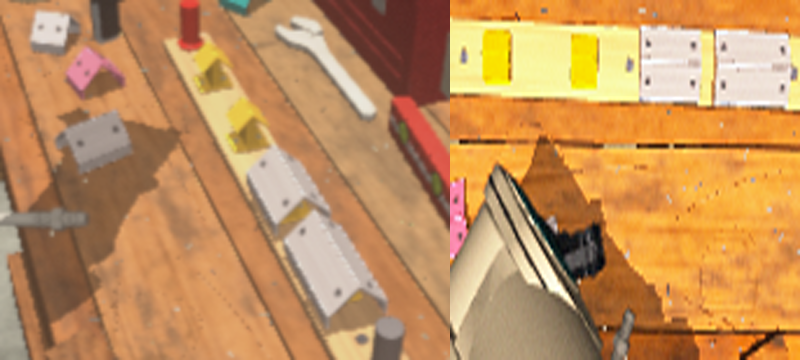

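The jaws slid off over the wings because they closed too high. Side crop: the 54 mm guard still stands ridge up at crop (95,138), essentially unmoved, and the two placed guards are nested. Retrying lower.

carry_out --deltas '[0,0,0,-0.001,-0.0019,0.03,-1,0,0,0,0,0,0.04,-1,0,0,0,0,0,0.03,-1,0,0,0,0,0,0.015,-1,0,0,0,0,0,0.008,-1,0,0,0,0,0,0,-1]'

```text
clock: 18.7
eef_pos: [425.2, 85.2, 0.6]
tool_rot: [3.135, 0.014, 0.276]
force: [-1.4, 0.8, 0.8]
width: 85.4
gripper_force: 0.0
```

```bash
python3 -c "
from h import *
go(429.7,87.1,1,15.7)"
```

```text
clock 18.7 rpy [179.65   0.79  15.79] at [425.2  85.2   0.6] wz 0.09 shift mm now-axes [ 4.8 -0.6] after-turn [ 4.8 -0.6] dz -0.4 w 85.41323209504398 q7 -2.5430309128039656
```

carry_out --deltas '[0,-0.8,0,0.0048,-0.0005,0,-1,0,0,0,0,0,0,-1]'

```text
clock: 18.95
eef_pos: [431.7, 87.5, 2.0]
tool_rot: [3.136, 0.023, 0.274]
force: [-0.1, 0.5, 0.4]
width: 85.5
gripper_force: 0.0
```

```bash
python3 -c "
from h import *
go(429.7,87.1,1,15.7);print(np.round(ctrl.read_state()['qpos'],2))"
```

```text
clock 18.95 rpy [179.68   1.33  15.69] at [431.7  87.5   2. ] wz -0.01 shift mm now-axes [-2.  -0.2] after-turn [-2.  -0.2] dz 1.0 w 85.4888098294638 q7 -2.5083106317889867
[-0.05  0.81 -0.32  2.21  0.95  0.29 -2.51]
```

carry_out --deltas '[0,1.2,0,-0.002,0,0.0005,-1,0,0,0,0,0,0,-1]'

```text
clock: 19.2
eef_pos: [428.5, 86.3, 1.8]
tool_rot: [3.135, 0.004, 0.275]
force: [0.3, -0.1, -0.1]
width: 85.5
gripper_force: 0.0
```

```bash
python3 -c "
from h import *
go(429.7,87.1,1,15.7);print(np.round(ctrl.read_state()['qpos'],2))"
```

```text
clock 19.2 rpy [179.61   0.21  15.77] at [428.5  86.3   1.8] wz 0.07 shift mm now-axes [ 1.4 -0.5] after-turn [ 1.4 -0.5] dz 0.8 w 85.46517360507762 q7 -2.6005992409817114
[-0.07  0.8  -0.29  2.24  1.04  0.25 -2.6 ]
```

carry_out --deltas '[0,0,0,0,0,0,1,0,0,0,0,0,0,1,0,0,0,0,0,0,1,0,0,0,0,0,0,1]'

```text
clock: 19.7
eef_pos: [429.8, 86.7, 2.3]
tool_rot: [3.135, 0.002, 0.274]
force: [-1.0, -0.6, 6.9]
width: 46.1
gripper_force: 61.0
```

carry_out --deltas '[0,0,0,0,0,-0.02,1,0,0,0,0,0,-0.04,1,0,0,0,0.02,0,-0.05,1,0,0,0,0.03,0,0,1,0,0,0,0.03,0,0,1,0,0,-10.5,0,0,0,1,0,0,-10.5,0,0,0,1,0,0,-10.5,0,0,0,1,0,0,-10.5,0,0,0,1,0,0,-10.5,0,0,0,1,0,0,-10.5,0,0,0,1,0,0,-10.5,0,0,0,1]'

```text
clock: 21.2
eef_pos: [506.3, 108.8, 111.4]
tool_rot: [-3.14, 0.007, 1.563]
force: [-0.1, 0.2, -1.2]
width: 46.1
gripper_force: 62.6
```

```bash
python3 -c "
from h import *
go(560.2,36.8,70,89.2);print(np.round(ctrl.read_state()['qpos'],2))"
```

```text
clock 21.2 rpy [-179.92    0.39   89.56] at [506.3 108.8 111.4] wz 0.36 shift mm now-axes [-71.5  54.5] after-turn [-71.2  54.9] dz 41.4 w 46.1480849027953 q7 -1.174395877227978
[ 0.34  0.83 -0.99  1.97  0.93  0.89 -1.17]
```

carry_out --deltas '[0,0,0.36,-0.02,0.015,0,1,0,0,0,-0.03,0.023,0,1,0,0,0,-0.0215,0.0165,0.01,1,0,0,0,0,0,0.02,1,0,0,0,0,0,0.014,1,0,0,0,0,0,0,1,0,0,0,0,0,0,1]'

```text
clock: 22.08
eef_pos: [559.6, 37.6, 68.4]
tool_rot: [-3.141, 0.006, 1.553]
force: [0.2, 0.0, -0.1]
width: 46.1
gripper_force: 62.6
```

```bash
python3 -c "
from h import *
go(560.2,36.8,22.5,89.2);print(np.round(ctrl.read_state()['qpos'],2))"
```

```text
clock 22.07 rpy [-179.99    0.34   88.97] at [559.6  37.6  68.4] wz -0.23 shift mm now-axes [-0.8  0.6] after-turn [-0.8  0.6] dz 45.9 w 46.14517652075854 q7 -1.037674113055021
[ 0.44  0.93 -0.94  1.88  0.99  0.89 -1.04]
```

carry_out --deltas '[0,0,0,-0.0008,0,0.012,1,0,0,0,0,0,0.015,1,0,0,0,0,0,0.01,1,0,0,0,0,0,0.005,1,0,0,0,0,0,0.002,1,0,0,0,0,0,0,1]'

```text
clock: 22.82
eef_pos: [560.4, 35.6, 24.4]
tool_rot: [3.141, 0.006, 1.551]
force: [1.9, 0.2, 0.5]
width: 45.9
gripper_force: 62.6
```

carry_out --deltas '[0,0,0,0.0011,0,0,1,0,0,0,0,0,0.001,1,0,0,0,0,0,0,1]'

```text
clock: 23.2
eef_pos: [560.9, 36.3, 23.8]
tool_rot: [3.14, 0.007, 1.551]
force: [3.2, -1.3, 6.0]
width: 46.0
gripper_force: 63.2
```

carry_out --deltas '[0,0,0,0,0,0,-1,0,0,0,0,0,0,-1,0,0,0,0,0,0,-1,0,0,0,0,0,-0.02,-1,0,0,0,0,0,-0.04,-1,0,0,0,0,0,-0.05,-1]'

```text
clock: 23.95
eef_pos: [558.8, 37.0, 133.3]
tool_rot: [-3.138, 0.007, 1.551]
force: [1.3, -0.6, 0.8]
width: 85.5
gripper_force: 0.0
```

```bash
python3 -c "
from h import *
go(435.5,285.8,1.5,148.2);print(np.round(ctrl.read_state()['qpos'],2))"
```

```text
clock 23.95 rpy [-179.82    0.38   88.89] at [558.8  37.  133.3] wz -59.31 shift mm now-axes [ 246.4 -128.1] after-turn [235.9 146.5] dz 131.8 w 85.46849575139156 q7 -0.9508870871754554
[ 0.48  0.85 -1.02  1.84  0.88  0.99 -0.95]
```

carry_out --deltas '[0,0,0,0.041,-0.021,0,-1,0,0,0,0.041,-0.021,0,-1,0,0,0,0.041,-0.022,0,-1,0,0,0,0.041,-0.021,0,-1,0,0,0,0.041,-0.022,0,-1,0,0,0,0.041,-0.021,0,-1,0,0,-9.9,0,0,0,-1,0,0,-9.9,0,0,0,-1,0,0,-9.9,0,0,0.02,-1,0,0,-9.9,0,0,0.02,-1,0,0,-9.9,0,0,0.02,-1,0,0,-9.8,0,0,0.01,-1]'

```text
clock: 25.45
eef_pos: [436.0, 284.6, 60.3]
tool_rot: [-3.134, 0.002, 2.592]
force: [-0.2, -0.1, 0.8]
width: 85.4
gripper_force: 0.0
```

```bash
python3 - <<'E'
from h import *
go(435.5,285.8,1.5,148.2);print(np.round(ctrl.read_state()['qpos'],2))
im,m=masks("top")
a=cv2.resize(im[150:200,160:360],(800,200),interpolation=2); b=cv2.resize(ctrl.get_image("side")[130:270,150:330],(460,358),interpolation=2)
b=cv2.copyMakeBorder(b,0,0,0,340,0)
cv2.imwrite("pics/p4.png",np.vstack([a,b])[:,:,::-1])
for c,s,bl in blobs(m["metal"],100,2000,(220,155,345,200)):
    r=cv2.minAreaRect(cv2.findContours(bl.astype(np.uint8),0,2)[0][0]); w=np.array([plane("top",p,40)[:2] for p in cv2.boxPoints(r)])
    print(np.round(c,1),s,np.round(w.mean(0),1),np.round([np.hypot(*(w[1]-w[0])),np.hypot(*(w[2]-w[1]))],1),round(r[2],1))
E
```

```text
clock 25.45 rpy [-1.7956e+02  1.2000e-01  1.4851e+02] at [436.  284.6  60.3] wz 0.31 shift mm now-axes [1.1 0.7] after-turn [1.1 0.7] dz 58.8 w 85.35837429149535 q7 -0.6805853993836568
[ 0.01  1.   -1.11  1.99  1.14  0.98 -0.68]
[236.6 172.5] [227 165  20  16 281] [565.   38.5] [51.1 40.4] 90.0
[313.4 174.5] [294 167  35  19 374] [ 558.9 -161.9] [46.  93.5] 3.4
```

View pics/p4.png

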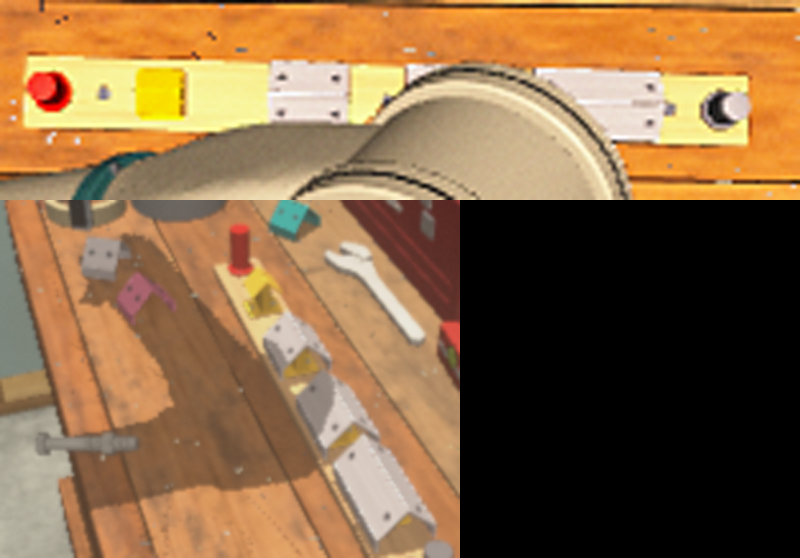

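Top strip: the 54 mm guard at (308,92) is on saddle b, the 86 mm guard is at the far end and saddle a at (161,93) is still free. Side: all three placed guards are nested. Picking the 38 mm guard.

carry_out --deltas '[0,0,0,0.001,0.0007,0.015,-1,0,0,0,0,0,0.02,-1,0,0,0,0,0,0.013,-1,0,0,0,0,0,0.008,-1,0,0,0,0,0,0.002,-1,0,0,0,0,0,0,-1]'

```text
clock: 26.3
eef_pos: [436.3, 286.1, 3.8]
tool_rot: [-3.136, 0.003, 2.586]
force: [-0.3, -1.1, -0.0]
width: 85.4
gripper_force: 0.0
```

```bash
python3 -c "
from h import *
go(435.5,285.8,1.5,148.2);print(np.round(ctrl.read_state()['qpos'],2))"
```

```text
clock 26.3 rpy [-179.7     0.18  148.15] at [436.3 286.1   3.8] wz -0.05 shift mm now-axes [ 0.5 -0.7] after-turn [ 0.5 -0.7] dz 2.3 w 85.43524976573066 q7 -0.7686598200999333
[-0.02  1.08 -1.03  2.    1.27  0.92 -0.77]
```

carry_out --deltas '[0,0,0,0,0,0.002,-1,0,0,0,0,0,0,1,0,0,0,0,0,0,1,0,0,0,0,0,0,1,0,0,0,0,0,0,1]'

```text
clock: 26.92
eef_pos: [436.4, 286.1, 2.2]
tool_rot: [-3.136, 0.004, 2.586]
force: [-0.6, -0.7, 5.4]
width: 46.1
gripper_force: 61.6
```

carry_out --deltas '[0,0,0,0,0,-0.02,1,0,0,0,0,0,-0.045,1,0,0,0,0,0,-0.045,1,0,0,9.9,0,0,0,1,0,0,9.9,0,0,0,1,0,0,9.9,0,0,0,1,0,0,9.9,0,0,0,1,0,0,9.9,0,0,0,1,0,0,9.4,0,0,0,1,0,0,0,0,0,0,1]'

```text
clock: 28.18
eef_pos: [436.2, 286.5, 111.7]
tool_rot: [3.141, 0.007, 1.56]
force: [0.3, 0.7, -0.8]
width: 46.3
gripper_force: 61.6
```

```bash
python3 -c "
from h import *
go(561.4,136,70,89.2);print(np.round(ctrl.read_state()['qpos'],2))"
```

```text
clock 28.18 rpy [179.99   0.41  89.38] at [436.2 286.5 111.7] wz 0.18 shift mm now-axes [-149.2  126.8] after-turn [-148.7  127.3] dz 41.7 w 46.32517691231004 q7 -1.5138665332253092
[-0.05  0.81 -0.95  1.96  0.9   0.87 -1.51]
```

carry_out --deltas '[0,0,0,-0.03,0.0254,0,1,0,0,0,-0.04,0.034,0,1,0,0,0,-0.04,0.034,0,1,0,0,0,-0.039,0.0335,0,1,0,0,0,0,0,0.015,1,0,0,0,0,0,0.018,1,0,0,0,0,0,0.01,1,0,0,0,0,0,0,1,0,0,0,0,0,0,1]'

```text
clock: 29.3
eef_pos: [561.1, 136.7, 69.8]
tool_rot: [3.142, 0.006, 1.56]
force: [-0.1, -0.4, -0.9]
width: 46.2
gripper_force: 61.6
```

```bash
python3 -c "
from h import *
go(561.4,136,22.5,89.2);print(np.round(ctrl.read_state()['qpos'],2))"
```

```text
clock 29.3 rpy [180.     0.35  89.37] at [561.1 136.7  69.8] wz 0.17 shift mm now-axes [-0.7  0.3] after-turn [-0.7  0.3] dz 47.3 w 46.21523476614134 q7 -1.1569996619788445
[ 0.25  0.93 -0.92  1.84  0.96  0.9  -1.16]
```

carry_out --deltas '[0,0,0,0,0,0.014,1,0,0,0,0,0,0.015,1,0,0,0,0,0,0.01,1,0,0,0,0,0,0.005,1,0,0,0,0,0,0.002,1,0,0,0,0,0,0,1]'

```text
clock: 30.05
eef_pos: [562.5, 135.7, 24.0]
tool_rot: [3.14, 0.006, 1.558]
force: [3.8, -0.3, 0.9]
width: 46.1
gripper_force: 61.7
```

carry_out --deltas '[0,0,0,0,-0.0005,0.001,1,0,0,0,0,0,0,1,0,0,0,0,0,0,-1,0,0,0,0,0,0,-1,0,0,0,0,0,0,-1,0,0,0,0,0,-0.02,-1,0,0,0,0,0,-0.05,-1,0,0,0,0,0,-0.06,-1,0,0,0,0,0,-0.06,-1]'

```text
clock: 31.18
eef_pos: [560.3, 137.0, 215.5]
tool_rot: [-3.142, 0.006, 1.559]
force: [1.1, 0.3, 0.7]
width: 85.5
gripper_force: 0.0
```

carry_out --deltas '[0,0,0,0.03,-0.05,0,-1,0,0,0,0.03,-0.05,0,-1,0,0,0,0.055,-0.02,0,-1,0,0,0,0.055,-0.02,0,-1,0,0,0,0.055,0,0,-1,0,0,0,0,0,0,-1]'

```text
clock: 31.92
eef_pos: [421.2, 369.0, 213.0]
tool_rot: [-3.141, 0.001, 1.565]
force: [0.0, 0.4, 0.3]
width: 85.6
gripper_force: 0.0
```

```bash
cat > m.py <<'E'
from h import *
import sys
im,m=masks("top"); s=ctrl.get_image("side")
a=cv2.resize(im[150:200,160:360],(800,200),interpolation=2); b=cv2.resize(s[130:280,220:340],(312,390),interpolation=2)
b=cv2.copyMakeBorder(b,0,0,0,488,0)
cv2.imwrite(sys.argv[1],np.vstack([a,b])[:,:,::-1])
for c,st,bl in blobs(m["metal"],100,2000,(180,155,345,200)):
    f=cv2.morphologyEx(bl.astype(np.uint8),3,np.ones((5,5)))
    r=cv2.minAreaRect(cv2.findContours(f,0,2)[0][0]); w=np.array([plane("top",p,40)[:2] for p in cv2.boxPoints(r)])
    print(np.round(c,1),st,np.round(w.mean(0),1),np.round([np.hypot(*(w[1]-w[0])),np.hypot(*(w[2]-w[1]))],1),round(r[2],1))
E
python3 m.py pics/p5.png
```

```text
[199.9 172.7] [193 164  15  18 236] [563.7 136.4] [37.5 45.7] 90.0
[236.5 173.9] [227 165  20  18 336] [562.3  38.5] [51.1 45.8] 90.0
[273.9 174.9] [261 166  27  18 435] [561.  -62.5] [70.2 45.9] 90.0
[309.4 175.8] [293 167  36  19 545] [ 558.6 -161.5] [47.1 94.1] 1.9
```

View pics/p5.png

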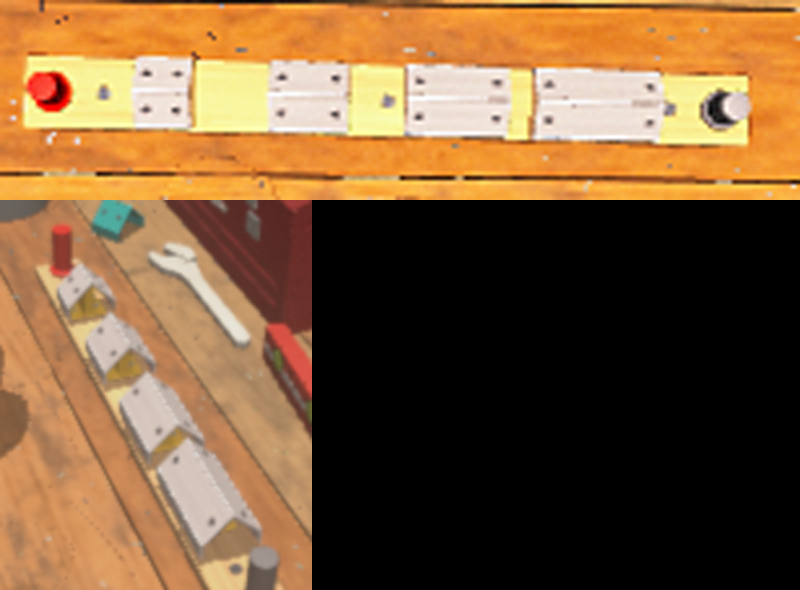

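All four are nested and ridge up, in the right order. The column centroids agree with the saddles within about 1 px, so I'll check centring more precisely with sub-pixel edge profiles.

```bash
python3 - <<'E'
from h import *
t0=cv2.imread("pics/top0.png"); t1=ctrl.get_image("top")[:,:,::-1]
def edge(im,c0,c1,r0,r1):
    s=cv2.cvtColor(im,cv2.COLOR_BGR2HSV)[r0:r1,:,1].astype(float).mean(0)
    return s[c0:c1].astype(int)
for k,(c,r) in enumerate(((199.5,173),(237,174),(274.4,175),(310.3,176))):
    L=[24,30,36,44][k]//2+5; c=int(round(c))
    for nm,im,h in(("sad",t0,11),("grd",t1,L)):
        print(nm,k,c-h,edge(im,c-h,c+h+1,r-4,r+5))
E
```

```text
sad 0 189 [ 95  94  96  91 106 255 255 255 255 255 255 255 255 255 255 255 247 140
  88  92  94  95  92]
grd 0 183 [100  96  74  78  88  96  96  96  97  83  28  22  25  26  27  24  23  25
  24  24  25  29  23  26 114 152  89  93  94  93  93  94  93  94  93]
sad 1 226 [ 95  96  95  93  92 117 255 255 255 255 255 255 255 255 255 255 255 129
  92  96  95  96  97]
grd 1 217 [ 93  95  95  95  95  93  93  94  97  81  25  23  26  25  27  24  23  23
  23  25  24  25  25  25  27  27  26  30  23  35 105  98  97  95  99  96
  96  99  98  76  74]
sad 2 263 [ 97  95  96  95  94 102 255 255 255 255 255 255 255 255 255 255 255 227
  91 102 104 104 105]
grd 2 251 [ 95  94  94  95  94  73  70  90  96 105 101  19  25  26  27  24  23  24
  24  24  23  24  24  24  24  24  24  24  24  27  24  29  30  30  30  26
  45 111 107 108 109 123 143  46  24  27  26]
sad 3 299 [106 105 105 105 113 192 255 255 255 255 255 255 255 255 255 255 255 250
 117 103 106 106 107]
grd 3 283 [ 30  30  28  27  51 108 104 105 107 128 139  44  23  27  26  28  25  24
  26  23  26  25  25  24  24  25  25  25  24  24  25  25  24  24  24  29
  29  29  31  31  31  25  27  81  77  92 104 101 102 101 102 106 102  57
  39]
```

Placing errors relative to the saddles: 38 about 1 mm, 54 about 1.7 mm, 70 about 1.5 mm and 86 about 3.5 mm toward +y. I'll regrip the 86 and shift it by 3.5 mm.

carry_out --deltas '[0,0,0,-0.048,0.012,0,-1,0,0,0,-0.048,0.012,0,-1,0,0,0,-0.048,0.012,0,-1,0,0,0,-0.048,0.012,0,-1,0,0,0,-0.048,0.012,0,-1,0,0,0,-0.048,0.012,0,-1,0,0,0,-0.048,0.012,0,-1,0,0,0,-0.048,0.013,0,-1,0,0,0,-0.048,0.013,0,-1,0,0,0,-0.048,0.013,0,-1,0,0,0,-0.048,0.013,0,-1,0,0,0,0,0,0,-1]'

```text
clock: 33.58
eef_pos: [551.6, -173.4, 213.6]
tool_rot: [-3.139, 0.009, 1.547]
force: [-0.3, 0.5, 0.2]
width: 85.4
gripper_force: 0.0
```

```bash
python3 -c "
from h import *
go(557.8,-160.3,24,89.2);print(np.round(ctrl.read_state()['qpos'],2))"
```

```text
clock 33.58 rpy [-179.88    0.51   88.62] at [ 551.6 -173.4  213.6] wz -0.58 shift mm now-axes [13.2  5.9] after-turn [13.2  6. ] dz 189.6 w 85.3622594833113 q7 -0.48869106869530987
[ 0.89  0.78 -1.11  1.73  0.78  1.15 -0.49]
```

carry_out --deltas '[0,0.5,-0.6,0.0132,0.006,0.02,-1,0,0,0,0,0,0.05,-1,0,0,0,0,0,0.05,-1,0,0,0,0,0,0.02,-1,0,0,0,0,0,0,-1,0,0,0,0,0,0,-1]'

```text
clock: 34.33
eef_pos: [560.3, -152.2, 76.0]
tool_rot: [3.139, -0.002, 1.569]
force: [0.6, 0.1, 0.5]
width: 85.2
gripper_force: 0.0
```

```bash
python3 -c "
from h import *
go(557.8,-160.3,24,89.2);print(np.round(ctrl.read_state()['qpos'],2))"
```

```text
clock 34.33 rpy [ 1.7986e+02 -1.4000e-01  8.9910e+01] at [ 560.3 -152.2   76. ] wz 0.71 shift mm now-axes [-8.1 -2.5] after-turn [-8.1 -2.4] dz 52.0 w 85.21886098156955 q7 -0.6502180615800426
[ 0.78  0.95 -0.97  1.83  0.98  0.93 -0.65]
```

carry_out --deltas '[0,0,0.7,-0.008,-0.0024,0,-1,0,0,0,0,0,0.01,-1,0,0,0,0,0,0,-1,0,0,0,0,0,0,-1]'

```text
clock: 34.83
eef_pos: [556.6, -160.8, 64.3]
tool_rot: [-3.141, -0.002, 1.556]
force: [0.8, -0.3, 0.2]
width: 85.3
gripper_force: 0.0
```

```bash
python3 -c "
from h import *
go(557.8,-160.3,24,89.2);print(np.round(ctrl.read_state()['qpos'],2))"
```

```text
clock 34.83 rpy [-1.7997e+02 -1.4000e-01  8.9170e+01] at [ 556.6 -160.8   64.3] wz -0.03 shift mm now-axes [0.5 1.2] after-turn [0.5 1.2] dz 40.3 w 85.29412929435523 q7 -0.6593991664019337
[ 0.79  0.96 -0.95  1.83  0.99  0.92 -0.66]
```

carry_out --deltas '[0,0,0,0,0.001,0.015,-1,0,0,0,0,0,0.015,-1,0,0,0,0,0,0.008,-1,0,0,0,0,0,0.004,-1,0,0,0,0,0,0,-1]'

```text
clock: 35.45
eef_pos: [557.5, -160.8, 22.1]
tool_rot: [-3.141, -0.002, 1.556]
force: [-0.5, -0.2, -0.9]
width: 85.7
gripper_force: 0.0
```

carry_out --deltas '[0,0,0,0,0,0,1,0,0,0,0,0,0,1,0,0,0,0,0,0,1,0,0,0,0,0,0,1]'

```text
clock: 35.95
eef_pos: [558.6, -160.9, 23.0]
tool_rot: [3.14, -0.002, 1.556]
force: [2.3, -0.5, 3.2]
width: 46.3
gripper_force: 63.4
```

carry_out --deltas '[0,0,0,0,0,-0.004,1,0,0,0,0,0,0,1,0,0,0,0,0,0,1]'

```text
clock: 36.33
eef_pos: [556.9, -161.0, 25.9]
tool_rot: [-3.14, -0.002, 1.556]
force: [-0.1, -0.3, -1.7]
width: 46.0
gripper_force: 62.9
```

Target y = -164.4 (shift −3.5 mm from the grasp at −160.9).

carry_out --deltas '[0,0,0,-0.0034,0.0005,0,1,0,0,0,0,0,0,1,0,0,0,0,0,0.003,1,0,0,0,0,0,0.001,1,0,0,0,0,0,0,1]'

```text
clock: 36.95
eef_pos: [558.6, -164.3, 23.0]
tool_rot: [3.141, -0.002, 1.556]
force: [-0.4, -0.7, 4.5]
width: 46.1
gripper_force: 63.5
```

carry_out --deltas '[0,0,0,0,0,0,-1,0,0,0,0,0,0,-1,0,0,0,0,0,0,-1,0,0,0,0,0,-0.02,-1,0,0,0,0,0,-0.05,-1,0,0,0,0,0,-0.06,-1,0,0,0,0,0,-0.06,-1,0,0,0,0,0,-0.06,-1]'

```text
clock: 37.95
eef_pos: [557.8, -164.3, 275.7]
tool_rot: [3.141, -0.002, 1.557]
force: [1.2, -0.2, 0.6]
width: 85.3
gripper_force: 0.0
```

carry_out --deltas '[0,0,0,-0.03,-0.03,0,-1,0,0,0,-0.04,-0.03,0,-1,0,0,0,-0.04,-0.03,0,-1,0,0,0,-0.04,-0.03,0,-1,0,0,0,-0.04,0,0,-1,0,0,0,0,0,0,-1]'

```text
clock: 38.7
eef_pos: [434.2, -356.3, 272.5]
tool_rot: [-3.141, -0.001, 1.55]
force: [0.1, -0.5, -0.5]
width: 85.4
gripper_force: 0.0
```

```bash
python3 m.py pics/p6.png; python3 - <<'E'
from h import *
s=cv2.cvtColor(ctrl.get_image("top"),cv2.COLOR_RGB2HSV)[172:181,:,1].astype(float).mean(0).astype(int)
print(s[285:335])
E
```

```text
[199.9 172.7] [193 164  15  18 236] [563.7 136.4] [37.5 45.7] 90.0
[236.4 173.9] [227 165  20  18 337] [562.3  38.5] [51.1 45.8] 90.0
[274.  174.9] [261 166  27  18 437] [561.  -62.5] [70.2 45.9] 90.0
[310.6 175.8] [295 167  34  19 547] [ 558.6 -163.4] [47.  90.3] 2.0
[ 26  25  49 106 103 102 102 102 113 153  66  20  25  26  26  23  23  23
  23  22  22  22  23  23  23  23  22  23  23  22  23  21  22  27  27  28
  28  30  30  28  21  25  67  92 100 100 100 100  99 104]
```

View pics/p6.png

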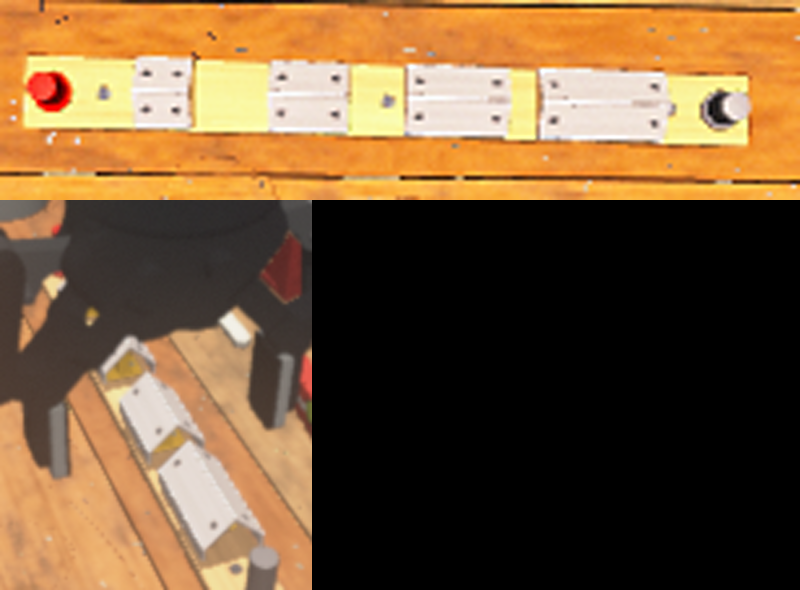

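The 86 mm guard is now centred at column 310.8, against 311.0 for its saddle. All four are nested in order and the arm is clear, so I'm handing in.

```bash
python3 -c "
from cell import ctrl
print(ctrl.finish_job())"
```

```text
the job is handed in; nothing more can be done
None
```

The job is handed in at about 39 s: all four guards are nested ridge up on their saddles, shortest at the red post to longest at the far end, each centred to within about 2 mm by camera; closing too high on the 54 mm guard once pushed the wrist to about 66 N (limit 120 N), and the regrip lower down worked.

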